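# Start the wash from the control pods

### The arm

A 7-joint arm with a two-finger parallel gripper is mounted at the origin on the work surface. World frame = base frame: x ahead of the robot, y to its left, z up, the work surface at z = 0. Lengths are in m, angles in rad, forces in N, time in s.
With the tool pointing down it reaches from about 0.425 to 0.875 m from the base axis. Payload 4.7 kg.
Tool frame: the origin (TCP) lies on the centre line of the jaws, within the pads' length; the fingertips stand 22 mm ahead of it and the grasp point (between the pads) lies 3 mm ahead of it (bot.tcp_to_tips is the distance from the TCP to the fingertips, in m); z points along the fingers, y is the line along which they close (so a half turn about z gives the same grasp; the last joint's range is limited). The gripper opens to 87 mm and grips with 3 to 60 N. Pads are 19 mm wide; open, the fingers measure 117 mm over their backs; the gripper's body (75 mm by 190 mm) begins 51 mm behind the grasp point.
Start: joints at [1.247, 0.321, -0.07, 1.45, 0.023, 1.371, -0.057], TCP at [0.215, -0.613, 0.245] pointing down, gripper open.
Joint ranges: [-2.86, 2.86], [-0.3, 2.09], [-1.38, 1.24], [0.06, 2.45], [-1.56, 4.7], [0.09, 2.05], [-2.69, 2.69]. Speed limits (rad/s): [2.57, 2.57, 3.14, 3.14, 3.14, 3.14, 3.14].

### API

Orientations are given as a rotation vector (axis times angle).
In Python, from cell import sensors, vision, ticket, masks_of, bot gives the robot as it stands.
- The arm moves only by the tool send_rows, never from a script. Its argument "steps" is a list that holds one entry, the list of rows, each a list of 7 numbers: the shift along the tool's x, y, z in units of 40 mm (1.0 is 40 mm), then the turn, a rotation vector about the tool's x, y, z in units of 8 degrees (1.0 is 8 degrees), then the opening in per cent of the stroke, from 0 (shut) to 100 (fully open). In form: [[[x, y, z, ax, ay, az, fingers], ...]]. A call has 1 to 8 rows; each row shifts and turns the commanded pose from where the row before left it, along the tool's axes as they then stand; what a row does not reach is not made up. A row lasts 1/8 s, in which the tool goes at most 62.5 mm and 10.7 degrees, less where a joint would pass 70% of its speed; a pose out of reach is approached as far as the arm can. A call is refused whole if a number of a shift passes 1 or a number of a turn 1, either way. A call with a gripper value outside its range is refused whole. The fingers move at their own pace and stop on an object; "squeeze" is the grip in N (left out, the last holds). Time passes only in rows, so rows that do not move let the fingers close. It gives the time, the measured TCP pose, the force, the opening and the grip force at its end, in the units of the state.
- sensors.read_state(): the state, without advancing time (a new reading comes with each control period).
- vision.read_camera(name): name is "side" or "top"; returns a dict with "frame" (420x560x3 uint8, red, green, blue), "depth" (420x560 float32, m along the optical axis (not along the pixel's ray), 0 where there is no reading), "vfov" (degrees; the focal length in pixels is half the picture's height over the tangent of half this angle, whatever the lens; pixels are square), "cx", "cy" (the principal point, pixels), "cam_to_world" (4x4, takes a point from camera to world coordinates). Camera axes: x right, y up, looking along -z (the intrinsics and any distortion apply to the point x, -y, -z); pixel columns grow to the right and rows downward; lengths in m; the calibration is good to about 2 mm. A picture is of the moment at which its call begins.
- ticket.finish_job(): hands the job in; it is judged then, once.
Trained networks look in a picture, given as the dict that the camera call returned (one of the last four; its "shot" number tells which), for a name from the list of things; names that differ only in an ending like _2 or _b are one class to them, and where a whole thing is asked for, a point or a joint stands for the part that bears it (a point fixed in the world has none). Each returns a list of dicts, best first, with "confidence" (0 to 1); they miss things now and then, are a little off and sometimes report something else, mostly with a low value. They report only what shows in the picture. A call takes as long as a camera call.
- masks_of(picture, name): "region" (420x560 bool, what is visible of it) and "box" ([centre column, centre row, width, height] in pixels, round what is visible of it).
The state is a dict: "time": time; "q": joint angles; "qd": joint speeds; "effort": joint torques, N m; "tcp_pos": TCP position; "tool_rot": TCP orientation; "force": force on the tool from outside, world axes, zero at the start; "wrist_torque": the same for the moment, N m; "gripper_width": finger opening in m; "finger_force": force on a finger pad.
Only numpy, scipy, OpenCV 4.12 (cv2) and the standard library are available. Lean on these libraries where they do the work, as an engineer would, in place of code of your own. Each camera call takes 0.05 s, during which the arm holds its last target. There are 200 camera calls.

### The job

Start the wash with your fingertips on the round white control pods: first press down the raised end of the rocker until it has tipped fully over, then push the long bar key fully down so that it stays down, and last press the round button fully down, keep it down for about two seconds, and let go. Keep to that order and leave the square key alone. Only press: do not lift, shove or tip the pods, and do not disturb the other things on the board.

Things in the scene. Friction and masses are not known exactly. Their poses are not given: they have to be found in the camera images.
- power_pod: loose round white pod, 84 mm across, housing top 22 mm above the board, about 0.35 kg; origin under its centre, z up. Carries the rocker: a grey paddle 70 x 30 x 6 mm, long along the pod's x, tipping about the pod's y, pivot 36 mm above the board at its middle, between two cheeks 34 mm high. At first its +x end is up (9 mm above level). Turned any way round.
- rocker (a joint): tip angle of the rocker in rad: 0 = off, +x end fully up (14 degrees); 0.25 = level; 0.5 = fully tipped over, +x end fully down. Starts at 0 to 0.05. No spring: friction of about 0.05 N m (2 N at 25 mm from the pivot), it stays where it is left.
- rocker_raised_end (a point): point on the rocker's upper face 25 mm from the pivot towards the end that is raised at the start (moves with the rocker): where to press. Fully over, it is about 33 mm above the board. The fingertips must stay on this side of the pivot.
- long_pod: loose round white pod, 84 mm across, housing top 22 mm above the board, about 0.35 kg; origin under its centre, z up. Carries the long bar key, 64 x 16 mm, long along the pod's x axis, at its middle.
- long_key (a joint): travel of the long bar key in m: 0 = up, 0.007 = fully down. It slides straight down 7 mm; no spring: friction of about 3 N, it stays wherever it is left, so it stays down once pushed home.
- long_key_top (a point): centre of the long key's top, 33 mm above the board when up, 26 mm when fully down (moves with the key)
- square_pod: loose round white pod, 84 mm across, housing top 22 mm above the board, about 0.35 kg; origin under its centre, z up. Carries the square key, 26 x 26 mm, at its middle. Not to be pressed.
- square_key (a joint): travel of the square key in m: 0 = up, 0.007 = fully down. It slides straight down 7 mm; no spring: friction of about 3 N, it stays wherever it is left, so it stays down once pushed home.
- start_pod: loose round white pod, 84 mm across, housing top 22 mm above the board, about 0.35 kg; origin under its centre, z up. Carries the round start button, 38 mm across, at its middle.
- start_button (a joint): travel of the round button in m: 0 = up, 0.007 = fully down. Sprung: about 1 N to start, 5 N fully down; it comes back up when let go.
- start_button_top (a point): centre of the round button's top, 33 mm above the board when up, 26 mm when fully down (moves with the button)
- tin: bystander: round white steel tin with lid and knob, 100 mm across, 84 mm high; origin under its centre
- scoop: bystander: purple plastic scoop lying flat, 125 mm long along its x, 45 mm wide, 32 mm high; origin on its underside about midway along
- dispenser: bystander: glass dispenser with a steel pump, 66 mm across, 162 mm high, spout to its +x; origin under its centre
- peg: bystander: clear plastic clothes peg lying flat, 75 x 11 x 13 mm, long along its x; origin under its centre
- brush: bystander: small wooden scrubbing brush, bristles down, 95 x 32 x 29 mm, long along its x; origin under its centre
- jar: bystander: small closed glass jar, 56 mm across, 75 mm high; origin under its centre

How it is judged:
By the outcome, as a careful person would: the job done as asked, in the order asked, and still so for the second after the job is handed in, with the robot touching nothing.
It also fails if it takes over 61 s, if anything falls off the work surface, if the arm or the gripper's body presses on something with over 40 N, if the wrist force passes 120 N, or if a joint passes its speed limit or range.

## Working session

There is one attempt and no reset: what is moved stays moved. The work goes in short steps, Python scripts to look and compute and a tool call to move; the robot and the scene stay as the last step left them, time stands still between calls to the robot, and variables do not carry over. Pictures are saved under pics/ and viewed, at most 10 in all, crops included, and the job is handed in when it is done.

Besides the shell and the picture viewer there is one more tool, called after ">>>" by a JSON object that holds its "name" and its "arguments". send_rows: Moves the arm, as the interface text tells. Its arguments: {"type":"object","properties":{"steps":{"type":"array"},"squeeze":{"type":"number"}},"required":["steps"]}

```bash
ls; mkdir -p pics; cat > h.py <<'E'
import numpy as np, cv2
from cell import sensors, vision, ticket, masks_of, bot
def f_of(p): return p["frame"].shape[0]/2/np.tan(np.radians(p["vfov"])/2)
def to_world(p, rows, cols):
    d=p["depth"][rows,cols]; f=f_of(p)
    X=np.stack([(cols-p["cx"])/f*d, -(rows-p["cy"])/f*d, -d, np.ones_like(d)])
    return (p["cam_to_world"]@X)[:3].T, d>0
def cloud(p, region):
    r,c=np.nonzero(region); w,ok=to_world(p,r,c); return w[ok]
E
python3 - <<'E'
from h import *
s=sensors.read_state(); print({k:np.round(v,3).tolist() for k,v in s.items()}, bot.tcp_to_tips)
for n in("top","side"):
    p=vision.read_camera(n); cv2.imwrite(f"pics/{n}0.png",p["frame"][...,::-1])
    print(n,[k for k in p], p["vfov"],p["cx"],p["cy"],np.round(p["cam_to_world"],3).tolist())
    for t in("power_pod","rocker","long_pod","long_key","square_pod","square_key","start_pod","start_button","tin","scoop","dispenser","peg","brush","jar"):
        for m in masks_of(p,t)[:3]:
            w=cloud(p,m["region"])
            print(t,round(m["confidence"],2),np.round(m["box"]).tolist(), np.round(np.median(w,0),3).tolist() if len(w) else None, np.round(np.percentile(w,[2,98],axis=0),3).tolist() if len(w) else None)
E
```

```text
pics
{'time': 0.0, 'q': [1.247, 0.322, -0.07, 1.452, 0.023, 1.371, -0.057], 'qd': [0.001, -0.001, -0.0, 0.0, -0.002, -0.0, -0.0], 'effort': [-0.0, -49.129, -0.404, -31.253, -0.064, 0.044, 0.0], 'tcp_pos': [0.215, -0.613, 0.243], 'tool_rot': [-3.095, -0.528, 0.001], 'force': [-0.163, -0.01, -0.025], 'wrist_torque': [0.008, -0.022, 0.029], 'finger_force': 0.0, 'gripper_width': 0.087} 0.022
top ['frame', 'depth', 'vfov', 'cx', 'cy', 'cam_to_world', 'shot'] 45.787908833949366 285.0369366132232 209.32992331023596 [[-0.002, 0.996, -0.087, 0.581], [-1.0, -0.003, -0.011, 0.001], [-0.011, 0.087, 0.996, 0.98], [0.0, 0.0, 0.0, 1.0]]
power_pod 0.95 [430.0, 296.0, 46.0, 41.0] [0.504, -0.259, 0.024] [[0.465, -0.3, 0.012], [0.54, -0.224, 0.046]]
rocker 0.59 [432.0, 296.0, 33.0, 23.0] [0.503, -0.262, 0.04] [[0.483, -0.294, 0.031], [0.524, -0.232, 0.047]]
long_pod 0.97 [293.0, 204.0, 43.0, 44.0] [0.674, 0.003, 0.022] [[0.637, -0.034, 0.018], [0.712, 0.041, 0.035]]
long_pod 0.31 [164.0, 187.0, 58.0, 54.0] [0.704, 0.233, 0.072] [[0.659, 0.191, 0.016], [0.75, 0.282, 0.083]]
long_pod 0.22 [432.0, 299.0, 
[... 3114 characters left out ...]
.034] [[0.496, 0.018, 0.024], [0.528, 0.052, 0.036]]
tin 0.77 [169.0, 264.0, 60.0, 61.0] [0.686, 0.245, 0.072] [[0.658, 0.193, 0.002], [0.751, 0.285, 0.083]]
scoop 0.64 [363.0, 210.0, 57.0, 30.0] [0.538, -0.142, 0.026] [[0.457, -0.161, 0.002], [0.574, -0.111, 0.035]]
dispenser 0.81 [318.0, 131.0, 26.0, 61.0] [0.734, -0.257, 0.085] [[0.713, -0.323, 0.003], [0.829, -0.242, 0.164]]
peg 0.66 [271.0, 289.0, 32.0, 32.0] [0.53, 0.128, 0.013] [[0.496, 0.118, 0.002], [0.567, 0.134, 0.016]]
brush 0.59 [298.0, 185.0, 38.0, 30.0] [0.684, -0.109, 0.029] [[0.643, -0.133, 0.004], [0.734, -0.102, 0.032]]
jar 0.83 [198.0, 208.0, 32.0, 41.0] [0.773, 0.109, 0.053] [[0.762, 0.081, 0.007], [0.808, 0.128, 0.077]]
```

```bash
python3 - <<'E'
from h import *
from scipy.spatial.transform import Rotation as R
def rect(P):
    (c,s,a)=cv2.minAreaRect(P[:,:2].astype(np.float32)*1000); return np.round(c,1),np.round(s,1),round(a,1)
for n in("top","side"):
    p=vision.read_camera(n)
    for pod,zr in(("power_pod",(.026,.052)),("long_pod",(.029,.04)),("start_pod",(.029,.04)),("square_pod",(.029,.04))):
        ms=masks_of(p,pod)
        # all cloud points near pod
        rr,cc=np.indices(p["depth"].shape); w,ok=to_world(p,rr.ravel(),cc.ravel()); w=w[ok]
        c0={"power_pod":(.503,-.261),"long_pod":(.674,.003),"start_pod":(.514,.034),"square_pod":(.495,.257)}[pod]
        w=w[np.hypot(w[:,0]-c0[0],w[:,1]-c0[1])<.046]
        top=w[(w[:,2]>.012)]; k=w[(w[:,2]>zr[0])&(w[:,2]<zr[1])]
        print(n,pod,"pod rect",rect(top),"key rect",rect(k),"n",len(k),"keymed z",np.round(np.median(k[:,2]),4))
        if pod=="power_pod":
            k=k[k[:,2]>.03]; A=np.c_[k[:,:2]-c0,np.ones(len(k))]; s=np.linalg.lstsq(A,k[:,2],rcond=None)[0]
            print("plane",np.round(s,3), "slope deg",np.degrees(np.arctan(np.hypot(*s[:2]))), "up az",np.degrees(np.arctan2(s[1],s[0])))
s=sensors.read_state(); print(np.round(R.from_rotvec(s["tool_rot"]).as_matrix(),3).tolist())
a=cv2.imread("pics/top0.png"); b=cv2.imread("pics/side0.png")
v=np.vstack([cv2.resize(a[110:340,120:480],(800,290*1)) ,cv2.resize(b[100:380,120:480],(800,300))])
cv2.imwrite("pics/v1.png",v)
E
```

```text
top power_pod pod rect (array([ 501.9, -263.2]), array([83.3, 81.9]), 29.9) key rect (array([ 508.2, -266.2]), array([69.2, 64. ]), 67.5) n 621 keymed z 0.0386
plane [0.073 0.183 0.039] slope deg 11.173368910900075 up az 68.18120424897992
top long_pod pod rect (array([674.8,   2.4]), array([81.6, 82. ]), 90.0) key rect (array([674.9,   3.1]), array([63.4, 15.9]), 14.4) n 277 keymed z 0.0328
top start_pod pod rect (array([514.4,  34.5]), array([82.5, 81.7]), 89.8) key rect (array([514.2,  34. ]), array([35.9, 36. ]), 44.1) n 312 keymed z 0.0331
top square_pod pod rect (array([493.8, 258.6]), array([81.6, 83.2]), 1.3) key rect (array([493.7, 258.6]), array([25.8, 25.7]), 3.0) n 190 keymed z 0.0326
side power_pod pod rect (array([ 501.4, -261. ]), array([79.5, 85.3]), 73.1) key rect (array([ 500.3, -264.1]), array([57.9, 76.3]), 4.5) n 285 keymed z 0.0405
plane [0.151 0.138 0.041] slope deg 11.57458158041117 up az 42.516905955308985
side long_pod pod rect (array([673.1,   3.3]), array([82.7, 82.4]), 82.1) key rect (array([673.3,   3.2]), array([62.9, 16.9]), 14.6) n 172 keymed z 0.0337
side start_pod pod rect (array([512.9,  34.4]), array([80.3, 83. ]), 41.8) key rect (array([513.3,  34.5]), array([35.8, 37.6]), 40.0) n 243 keymed z 0.0341
side square_pod pod rect (array([492.6, 259.3]), array([83.2, 82.7]), 8.6) key rect (array([492.6, 259. ]), array([26.5, 25.7]), 4.7) n 242 keymed z 0.0336
[[0.943, 0.331, -0.0], [0.331, -0.943, -0.0], [-0.0, 0.0, -1.0]]
```

View pics/top0.png

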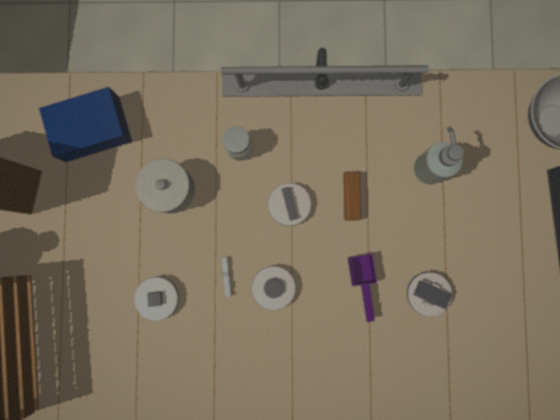

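The top view shows the power pod (431,293) with its rocker's raised end up-left, the long pod (290,204), the start pod (274,288), the square pod (157,299), and the bystanders clear of the presses. Next I refine the rocker axis by colour.

```bash
python3 - <<'E'
from h import *
out=[]
for n in("top","side"):
    p=vision.read_camera(n); f=p["frame"].astype(int)
    rr,cc=np.indices(p["depth"].shape); w,ok=to_world(p,rr.ravel(),cc.ravel()); g=f.reshape(-1,3).mean(1)
    s=ok&(np.hypot(w[:,0]-.5016,w[:,1]+.262)<.042)&(w[:,2]>.031)&(w[:,2]<.055); print(np.percentile(g[s],[5,25,50,75,95]))
    t=(np.percentile(g[s],5)+np.percentile(g[s],95))/2
    k=w[s&(g<t)]; rect=cv2.minAreaRect(k[:,:2].astype(np.float32)*1000); print(n,len(k),np.round(rect[0],1),np.round(rect[1],1),rect[2])
    c=k[:,:2]-k[:,:2].mean(0); ev,V=np.linalg.eigh(c.T@c); a=V[:,1]*np.sign(V[1,1]); q=c@a
    print("az",np.degrees(np.arctan2(a[1],a[0])),"mean",k[:,:2].mean(0).round(4),"slope deg",np.degrees(np.arctan(np.polyfit(q,k[:,2],1)[0])),"len",np.ptp(q))
    u=np.array([np.cos(np.radians(66)),np.sin(np.radians(66))])
    x=p["frame"][...,::-1]; r0,c0=(293,431) if n=="top" else (194,395)
    out.append(cv2.resize(x[r0-32:r0+32,c0-42:c0+42],(394,300),interpolation=cv2.INTER_CUBIC))
rr,cc=np.indices(p["depth"].shape); w,ok=to_world(p,rr.ravel(),cc.ravel())
s=ok&(w[:,0]>.2)&(w[:,0]<.6)&(w[:,1]<-.32)&(w[:,1]>-.7); print("corridor",s.sum(), (w[s,2]>.03).sum(), w[s].max(0) if s.any() else 0)
cv2.imwrite("pics/rk.png",np.clip(np.hstack(out)*1.6,0,255).astype(np.uint8))
E
```

```text
[ 66.66666667  68.66666667  70.33333333  72.33333333 109.3       ]
top 535 [ 502.2 -263.3] [68.2 29.6] 65.63468170166016
az 65.95961127278336 mean [ 0.503  -0.2624] slope deg 11.22528463028491 len 0.06813460710935483
[ 67.          79.33333333  80.66666667  85.33333333 138.26666667]
side 231 [ 499.7 -263.2] [70.9 29.9] 63.831512451171875
az 65.27647029336303 mean [ 0.4988 -0.26  ] slope deg 11.029930856516975 len 0.0703766836533516
corridor 14262 732 [ 0.59996391 -0.3200014   0.05513517]
```

View pics/rk.png

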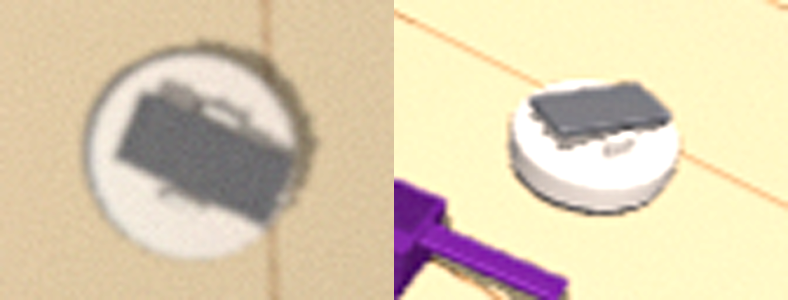

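View pics/side0.png

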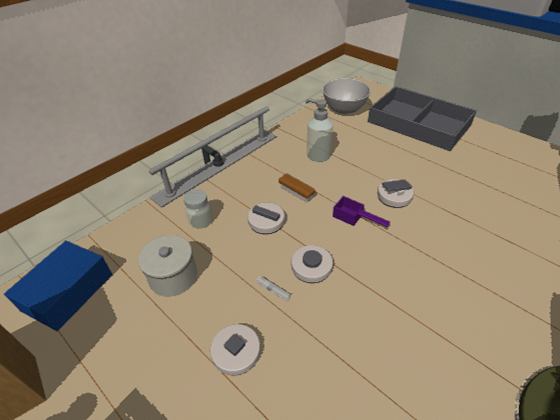

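The crops show the paddle's left (+y) end raised and clear of the housing, at azimuth about 66°. Setting out toward the rocker with closed fingers.

>>> {"name": "send_rows", "arguments": {"steps": [[[0.95, -0.6, 0, 0, 0, 0, 0], [0.95, -0.6, 0, 0, 0, 0, 0], [0.95, -0.6, 0, 0, 0, 0, 0], [0.95, -0.6, 0, 0, 0, 0, 0], [0.95, -0.6, 0, 0, 0, 0, 0], [0.95, -0.6, 0, 0, 0, 0, 0], [0.95, -0.6, 0, 0, 0, 0, 0], [0.95, -0.6, 0, 0, 0, 0, 0]]], "squeeze": 20}}

```text
time: 3.1
tcp_pos: [0.4394, -0.3302, 0.2448]
tool_rot: [3.096, 0.528, 0.001]
force: [0.6, -1.0, -0.6]
gripper_width: 0.0153
finger_force: 0.0
```

>>> {"name": "send_rows", "arguments": {"steps": [[[0.82, -0.51, 0.5, 0, 0, 0, 0], [0.82, -0.51, 0.5, 0, 0, 0, 0], [0.82, -0.51, 0.5, 0, 0, 0, 0], [0, 0, 0.3, 0, 0, -1, 0], [0, 0, 0.3, 0, 0, -1, 0], [0, 0, 0.3, 0, 0, -1, 0], [0, 0, 0.3, 0, 0, -1, 0], [0, 0, 0.3, 0, 0, -1, 0]]]}}

```text
time: 4.1
tcp_pos: [0.5112, -0.2411, 0.1243]
tool_rot: [2.726, 1.562, -0.0]
force: [-0.6, 0.7, -0.1]
gripper_width: 0.0004
finger_force: 0.0
```

>>> {"name": "send_rows", "arguments": {"steps": [[[0, 0, 0.1, 0, 0, -0.8, 0], [0, 0, 0, 0, 0, 0, 0]]]}}

```text
time: 4.35
tcp_pos: [0.5109, -0.241, 0.1202]
tool_rot: [-2.639, -1.703, 0.0]
force: [-0.5, 1.3, 0.4]
gripper_width: 0.0002
finger_force: 0.0
```

```bash
cat >> h.py <<'E'
from scipy.spatial.transform import Rotation as R
def where(goal):
    s=sensors.read_state(); M=R.from_rotvec(s["tool_rot"]).as_matrix()
    d=np.array(goal)-s["tcp_pos"]
    print("t",round(s["time"],2),"tcp",np.round(s["tcp_pos"],4),"tips z",round(s["tcp_pos"][2]-.022,4),"x az",round(np.degrees(np.arctan2(M[1,0],M[0,0])),1),"axis",M[:,2].round(3),"force",np.round(s["force"],1),"width",round(s["gripper_width"],4))
    print("tool shift units",np.round(M.T@d/.04,2))
E
python3 - <<'E'
from h import *
where((.5122,-.2393,.075))
p=vision.read_camera("side"); x=p["frame"][...,::-1]; cv2.imwrite("pics/c1.png",cv2.resize(x[110:250,300:490],(760,560),interpolation=cv2.INTER_CUBIC))
E
```

```text
t 4.35 tcp [ 0.5109 -0.241   0.1202] tips z 0.0982 x az 65.7 axis [-0.001  0.    -1.   ] force [-0.5  1.3  0.4] width 0.0002
tool shift units [0.05 0.01 1.13]
```

View pics/c1.png

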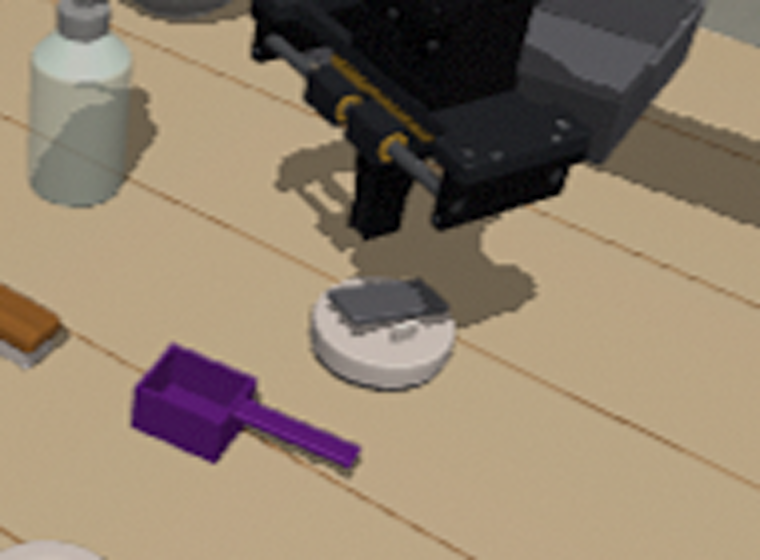

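The view shows the closed tips above the raised left end of the paddle (around pixel 375,290 in the crop), matching the measurement. Descending.

>>> {"name": "send_rows", "arguments": {"steps": [[[0.04, 0, 0.4, 0, 0, 0, 0], [0, 0, 0.4, 0, 0, 0, 0], [0, 0, 0.2, 0, 0, 0, 0], [0, 0, 0.1, 0, 0, 0, 0], [0, 0, 0.05, 0, 0, 0, 0], [0, 0, 0.05, 0, 0, 0, 0]]]}}

```text
time: 5.15
tcp_pos: [0.5121, -0.2397, 0.0728]
tool_rot: [2.638, 1.705, 0.001]
force: [0.2, -0.6, -0.7]
gripper_width: 0.0003
finger_force: 0.0
```

>>> {"name": "send_rows", "arguments": {"steps": [[[0, 0, 0.04, 0, 0, 0, 0], [0, 0, 0.04, 0, 0, 0, 0], [0, 0, 0.04, 0, 0, 0, 0], [0, 0, 0.04, 0, 0, 0, 0], [0, 0, 0, 0, 0, 0, 0]]]}}

```text
time: 5.78
tcp_pos: [0.5121, -0.2393, 0.0662]
tool_rot: [2.638, 1.706, 0.001]
force: [-0.5, 0.7, 1.1]
gripper_width: 0.0004
finger_force: 0.4
```

>>> {"name": "send_rows", "arguments": {"steps": [[[0, 0, 0.04, 0, 0, 0, 0], [0, 0, 0.04, 0, 0, 0, 0], [0, 0, 0.04, 0, 0, 0, 0], [0, 0, 0.04, 0, 0, 0, 0], [0, 0, 0, 0, 0, 0, 0]]]}}

```text
time: 6.4
tcp_pos: [0.512, -0.2395, 0.0598]
tool_rot: [2.638, 1.706, 0.0]
force: [1.0, 1.2, 1.7]
gripper_width: 0.0006
finger_force: 1.1
```

>>> {"name": "send_rows", "arguments": {"steps": [[[0, 0, 0.03, 0, 0, 0, 0], [0, 0, 0.03, 0, 0, 0, 0], [0, 0, 0, 0, 0, 0, 0]]]}}

```text
time: 6.78
tcp_pos: [0.512, -0.2395, 0.0573]
tool_rot: [2.638, 1.706, 0.0]
force: [1.8, 1.5, 2.8]
gripper_width: 0.0005
finger_force: 1.5
```

>>> {"name": "send_rows", "arguments": {"steps": [[[0, 0, 0.025, 0, 0, 0, 0], [0, 0, 0.025, 0, 0, 0, 0], [0, 0, 0, 0, 0, 0, 0]]]}}

```text
time: 7.15
tcp_pos: [0.5122, -0.2395, 0.0567]
tool_rot: [2.638, 1.705, -0.0]
force: [-1.3, 3.8, 12.2]
gripper_width: 0.0009
finger_force: 5.9
```

Force rose to 12 N at the expected stop height, so I lift straight up and check.

>>> {"name": "send_rows", "arguments": {"steps": [[[0, 0, 0, 0, 0, 0, 0], [0, 0, -0.05, 0, 0, 0, 0], [0, 0, -0.3, 0, 0, 0, 0], [0, 0, -0.8, 0, 0, 0, 0], [0, 0, -0.8, 0, 0, 0, 0]]]}}

```text
time: 7.78
tcp_pos: [0.5108, -0.2401, 0.1339]
tool_rot: [-2.638, -1.704, 0.002]
force: [0.2, -0.6, -0.0]
gripper_width: 0.0004
finger_force: 0.0
```

```bash
python3 - <<'E'
from h import *
p=vision.read_camera("side"); g=p["frame"].astype(int).mean(2).ravel()
rr,cc=np.indices(p["depth"].shape); w,ok=to_world(p,rr.ravel(),cc.ravel())
n=ok&(np.hypot(w[:,0]-.5016,w[:,1]+.262)<.046)&(w[:,2]<.06)
print("pod rect",cv2.minAreaRect(w[n&(w[:,2]>.012)][:,:2].astype(np.float32)*1000))
k=w[n&(w[:,2]>.028)&(g<100)]; c=k[:,:2]-k[:,:2].mean(0); a=np.array([.41,.912]); q=c@a
print(len(k),"slope",np.degrees(np.arctan(np.polyfit(q,k[:,2],1)[0])),"z low/high ends",k[q>.02][:,2].mean(),k[q<-.02][:,2].mean())
m=masks_of(p,"rocker")[:1]
for r in m:
    v=cloud(p,r["region"]); q=(v[:,:2]-[.5016,-.262])@a; print("mask",r["confidence"],len(v),np.degrees(np.arctan(np.polyfit(q,v[:,2],1)[0])))
where((.674,.003,.07))
x=p["frame"][...,::-1]; cv2.imwrite("pics/c2.png",cv2.resize(x[110:250,300:490],(760,560),interpolation=cv2.INTER_CUBIC))
E
```

```text
pod rect ((500.050048828125, -259.7282409667969), (82.25736236572266, 78.73910522460938), 2.139730453491211)
301 slope -14.282463049085191 z low/high ends 0.033520842465332094 0.047235721084211986
mask 0.76 353 -5.762776756248803
t 7.88 tcp [ 0.5136 -0.2411  0.1373] tips z 0.1153 x az 65.7 axis [ 0.005 -0.004 -1.   ] force [-0.1 -0.4  0.9] width 0.0002
tool shift units [7.21 1.13 1.68]
```

View pics/c2.png

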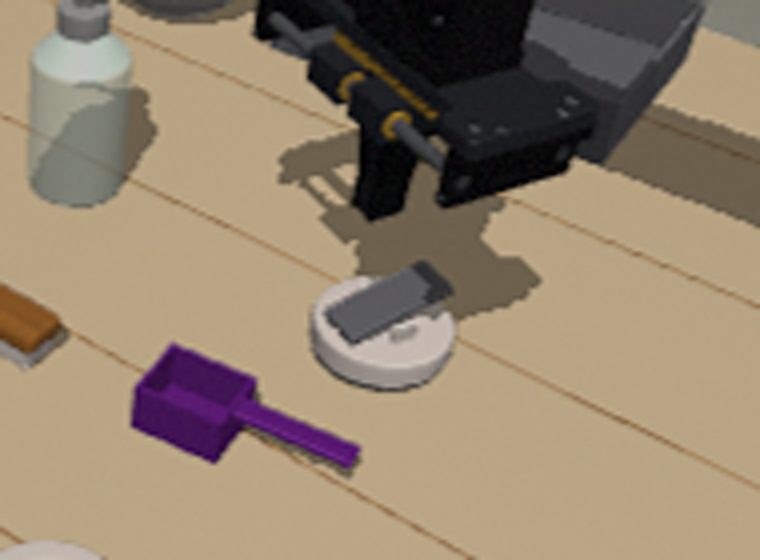

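The rocker is fully over: the slope is −14.3°, the pressed left end is down, and the pod is unmoved. Moving to the long key.

>>> {"name": "send_rows", "arguments": {"steps": [[[0.9, 0.14, 0, 0, 0, 0, 0], [0.9, 0.14, 0, 0, 0, 0, 0], [0.9, 0.14, 0.1, 0, 0, 0, 0], [0.9, 0.14, 0.1, 0, 0, 0, 0], [0.9, 0.14, 0.2, 0, 0, 0, 0], [0.9, 0.14, 0.2, 0, 0, 0, 0], [0.9, 0.14, 0.2, 0, 0, 0, 0], [0.9, 0.14, 0.2, 0, 0, 0, 0]]]}}

```text
time: 8.88
tcp_pos: [0.6708, 0.0047, 0.0919]
tool_rot: [-2.639, -1.704, 0.003]
force: [-0.6, -0.6, -0.0]
gripper_width: 0.0005
finger_force: 0.0
```

>>> {"name": "send_rows", "arguments": {"steps": [[[0, 0, 0.2, 0, 0, 0, 0], [0, 0, 0, 0, 0, 0, 0], [0, 0, 0, 0, 0, 0, 0]]]}}

```text
time: 9.25
tcp_pos: [0.6705, 0.0024, 0.0852]
tool_rot: [2.64, 1.702, -0.002]
force: [-0.1, -0.6, -0.1]
gripper_width: 0.0003
finger_force: 0.0
```

```bash
python3 - <<'E'
from h import *
where((.674,.003,.059))
E
```

```text
t 9.25 tcp [0.6705 0.0024 0.0852] tips z 0.0632 x az 65.6 axis [-0.001 -0.001 -1.   ] force [-0.1 -0.6 -0.1] width 0.0003
tool shift units [0.05 0.07 0.65]
```

>>> {"name": "send_rows", "arguments": {"steps": [[[0.05, 0.07, 0.3, 0, 0, 0, 0], [0, 0, 0.2, 0, 0, 0, 0], [0, 0, 0.1, 0, 0, 0, 0], [0, 0, 0.05, 0, 0, 0, 0], [0, 0, 0.05, 0, 0, 0, 0], [0, 0, 0.05, 0, 0, 0, 0], [0, 0, 0, 0, 0, 0, 0]]]}}

```text
time: 10.12
tcp_pos: [0.6744, 0.0053, 0.0554]
tool_rot: [2.638, 1.705, 0.0]
force: [1.4, -0.5, -0.0]
gripper_width: 0.0006
finger_force: 0.0
```

>>> {"name": "send_rows", "arguments": {"steps": [[[0, 0, 0.04, 0, 0, 0, 0], [0, 0, 0.04, 0, 0, 0, 0], [0, 0, 0, 0, 0, 0, 0]]]}}

```text
time: 10.5
tcp_pos: [0.6744, 0.0053, 0.0522]
tool_rot: [2.638, 1.705, 0.0]
force: [-1.0, 0.7, 3.1]
gripper_width: 0.0004
finger_force: 1.2
```

>>> {"name": "send_rows", "arguments": {"steps": [[[0, 0, 0.04, 0, 0, 0, 0], [0, 0, 0.03, 0, 0, 0, 0], [0, 0, 0.03, 0, 0, 0, 0], [0, 0, 0, 0, 0, 0, 0]]]}}

```text
time: 11.0
tcp_pos: [0.6744, 0.0053, 0.0485]
tool_rot: [2.638, 1.705, 0.0]
force: [-0.9, 0.1, 4.7]
gripper_width: 0.0006
finger_force: 2.4
```

>>> {"name": "send_rows", "arguments": {"steps": [[[0, 0, 0.025, 0, 0, 0, 0], [0, 0, 0.015, 0, 0, 0, 0], [0, 0, 0, 0, 0, 0, 0]]]}}

```text
time: 11.38
tcp_pos: [0.6745, 0.0053, 0.0484]
tool_rot: [2.638, 1.705, 0.0]
force: [-5.1, 0.1, 12.9]
gripper_width: 0.0004
finger_force: 6.2
```

The bar key is at its stop: tips at 26.4 mm, 13 N. Lifting and checking.

>>> {"name": "send_rows", "arguments": {"steps": [[[0, 0, 0, 0, 0, 0, 0], [0, 0, -0.06, 0, 0, 0, 0], [0, 0, -0.3, 0, 0, 0, 0], [0, 0, -0.6, 0, 0, 0, 0], [0, 0, 0, 0, 0, 0, 0], [0, 0, 0, 0, 0, 0, 0]]]}}

```text
time: 12.12
tcp_pos: [0.6739, 0.0051, 0.0842]
tool_rot: [-2.638, -1.705, 0.001]
force: [0.3, 0.2, 0.1]
gripper_width: 0.0009
finger_force: 0.0
```

```bash
python3 - <<'E'
from h import *
for n in ("side","top"):
    p=vision.read_camera(n); g=p["frame"].astype(int).mean(2).ravel()
    rr,cc=np.indices(p["depth"].shape); w,ok=to_world(p,rr.ravel(),cc.ravel())
    for c0 in ((.6735,.003),(.4935,.259),(.5137,.0343)):
        s=ok&(np.hypot(w[:,0]-c0[0],w[:,1]-c0[1])<.012)&(w[:,2]<.04); s2=ok&(np.hypot(w[:,0]-c0[0],w[:,1]-c0[1])<.046)&(w[:,2]>.012)&(w[:,2]<.04)
        print(n,c0,"centre z",s.sum(),np.median(w[s,2]).round(4) if s.any() else 0,"pod",cv2.minAreaRect(w[s2][:,:2].astype(np.float32)*1000))
where((.5137,.0343,.075))
E
```

```text
side (0.6735, 0.003) centre z 64 0.0265 pod ((671.2068481445312, 6.539424896240234), (81.90802001953125, 76.61322021484375), 41.77222442626953)
side (0.4935, 0.259) centre z 154 0.0338 pod ((492.8437805175781, 259.7760009765625), (81.77930450439453, 83.814697265625), 86.51402282714844)
side (0.5137, 0.0343) centre z 92 0.0343 pod ((513.0656127929688, 33.94627380371094), (80.75703430175781, 83.98179626464844), 41.72313690185547)
top (0.6735, 0.003) centre z 0 0 pod ((0.0, 0.0), (0.0, 0.0), 0.0)
top (0.4935, 0.259) centre z 128 0.0326 pod ((493.8751525878906, 258.59588623046875), (81.83403015136719, 82.53398132324219), 1.6447662115097046)
top (0.5137, 0.0343) centre z 103 0.0327 pod ((510.2548828125, 51.557525634765625), (82.65974426269531, 46.78792953491211), 13.202896118164062)
t 12.22 tcp [0.6735 0.0051 0.0836] tips z 0.0616 x az 65.8 axis [-0.002 -0.    -1.   ] force [-0.2  0.2 -1.3] width 0.0004
tool shift units [-0.98 -3.94  0.22]
```

>>> {"name": "send_rows", "arguments": {"steps": [[[-0.2, -0.79, 0, 0, 0, 0, 0], [-0.2, -0.79, 0, 0, 0, 0, 0], [-0.2, -0.79, 0, 0, 0, 0, 0], [-0.2, -0.79, 0, 0, 0, 0, 0], [-0.18, -0.78, 0.1, 0, 0, 0, 0], [0, 0, 0, 0, 0, 0, 0], [0, 0, 0, 0, 0, 0, 0]]]}}

```text
time: 13.1
tcp_pos: [0.5151, 0.0339, 0.0809]
tool_rot: [2.638, 1.705, 0.001]
force: [0.1, -0.8, -0.7]
gripper_width: 0.0002
finger_force: 0.0
```

```bash
python3 - <<'E'
from h import *
where((.5137,.0343,.058))
E
```

```text
t 13.1 tcp [0.5151 0.0339 0.0809] tips z 0.0589 x az 65.7 axis [ 0.001 -0.    -1.   ] force [ 0.1 -0.8 -0.7] width 0.0002
tool shift units [-0.01 -0.04  0.57]
```

>>> {"name": "send_rows", "arguments": {"steps": [[[0, -0.04, 0.3, 0, 0, 0, 0], [0, 0, 0.2, 0, 0, 0, 0], [0, 0, 0.08, 0, 0, 0, 0], [0, 0, 0, 0, 0, 0, 0], [0, 0, 0, 0, 0, 0, 0]]]}}

```text
time: 13.72
tcp_pos: [0.5133, 0.035, 0.0579]
tool_rot: [2.638, 1.705, 0.0]
force: [-0.1, -0.2, 1.3]
gripper_width: 0.0004
finger_force: 0.0
```

>>> {"name": "send_rows", "arguments": {"steps": [[[0, 0, 0.06, 0, 0, 0, 0], [0, 0, 0.06, 0, 0, 0, 0], [0, 0, 0.06, 0, 0, 0, 0], [0, 0, 0.05, 0, 0, 0, 0], [0, 0, 0.04, 0, 0, 0, 0]]]}}

```text
time: 14.35
tcp_pos: [0.5135, 0.0349, 0.0481]
tool_rot: [2.638, 1.705, -0.0]
force: [-5.0, -0.5, 18.5]
gripper_width: 0.0005
finger_force: 9.4
```

>>> {"name": "send_rows", "arguments": {"steps": [[[0, 0, 0.02, 0, 0, 0, 0], [0, 0, 0, 0, 0, 0, 0], [0, 0, 0, 0, 0, 0, 0]]]}}

```text
time: 14.72
tcp_pos: [0.5135, 0.0349, 0.0481]
tool_rot: [2.637, 1.705, -0.001]
force: [-5.5, -1.0, 18.3]
gripper_width: 0.0004
finger_force: 8.9
```

>>> {"name": "send_rows", "arguments": {"steps": [[[0, 0, 0, 0, 0, 0, 0], [0, 0, 0, 0, 0, 0, 0], [0, 0, 0, 0, 0, 0, 0], [0, 0, 0, 0, 0, 0, 0], [0, 0, 0, 0, 0, 0, 0], [0, 0, 0, 0, 0, 0, 0], [0, 0, 0, 0, 0, 0, 0], [0, 0, 0, 0, 0, 0, 0]]]}}

```text
time: 15.72
tcp_pos: [0.5135, 0.0349, 0.0481]
tool_rot: [2.637, 1.705, -0.0]
force: [-5.6, 0.6, 18.1]
gripper_width: 0.0006
finger_force: 8.9
```

>>> {"name": "send_rows", "arguments": {"steps": [[[0, 0, 0, 0, 0, 0, 0], [0, 0, 0, 0, 0, 0, 0], [0, 0, 0, 0, 0, 0, 0], [0, 0, 0, 0, 0, 0, 0], [0, 0, -0.25, 0, 0, 0, 0], [0, 0, -0.6, 0, 0, 0, 0], [0, 0, -0.8, 0, 0, 0, 0], [0, 0, -0.5, 0, 0, 0, 0]]]}}

```text
time: 16.73
tcp_pos: [0.5131, 0.035, 0.1331]
tool_rot: [2.638, 1.705, 0.001]
force: [0.8, 0.3, 0.0]
gripper_width: 0.0002
finger_force: 0.0
```

>>> {"name": "send_rows", "arguments": {"steps": [[[0, 0, -0.5, 0, 0, 0, 0], [0, 0, 0, 0, 0, 0, 0], [0, 0, 0, 0, 0, 0, 0]]]}}

```text
time: 17.1
tcp_pos: [0.5123, 0.0348, 0.151]
tool_rot: [-2.638, -1.705, 0.002]
force: [-1.0, -0.1, 0.0]
gripper_width: 0.0004
finger_force: 0.0
```

```bash
python3 - <<'E'
from h import *
where((.5137,.0343,.1))
for n in ("side","top"):
    p=vision.read_camera(n); g=p["frame"].astype(int).mean(2).ravel()
    rr,cc=np.indices(p["depth"].shape); w,ok=to_world(p,rr.ravel(),cc.ravel())
    for c0 in ((.6735,.003),(.4935,.259),(.5137,.0343)):
        s=ok&(np.hypot(w[:,0]-c0[0],w[:,1]-c0[1])<.012)&(w[:,2]<.04); print(n,c0,"centre z",s.sum(),np.median(w[s,2]).round(4) if s.any() else 0)
    k=w[ok&(np.hypot(w[:,0]-.5016,w[:,1]+.262)<.042)&(w[:,2]>.028)&(w[:,2]<.06)&(g<90)]; q=(k[:,:2]-[.5016,-.262])@[.41,.912]
    print("rocker slope",np.degrees(np.arctan(np.polyfit(q,k[:,2],1)[0])))
    cv2.imwrite(f"pics/end_{n}.png",p["frame"][...,::-1])
E
```

```text
t 17.1 tcp [0.5123 0.0348 0.151 ] tips z 0.129 x az 65.8 axis [-0.002 -0.    -1.   ] force [-1.  -0.1  0. ] width 0.0004
tool shift units [0.   0.04 1.28]
side (0.6735, 0.003) centre z 61 0.0267
side (0.4935, 0.259) centre z 160 0.0336
side (0.5137, 0.0343) centre z 87 0.0341
rocker slope -16.210813351087804
top (0.6735, 0.003) centre z 119 0.0254
top (0.4935, 0.259) centre z 129 0.0325
top (0.5137, 0.0343) centre z 0 0
rocker slope -14.534060616586688
```

View pics/end_side.png

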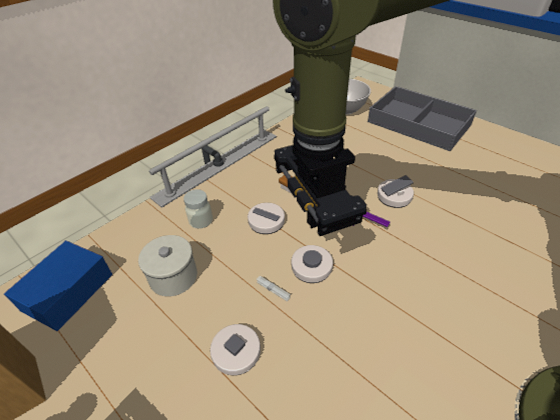

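The rocker (396,186) is tipped over, the long key (266,214) is down, the button (312,259) is back up, the square key is untouched and the gripper is clear. Handing in.

```bash
python3 -c "
from h import *
print(ticket.finish_job())"
```

```text
the job is handed in; nothing more can be done
None
```

The job is handed in: I tipped the rocker fully over, pushed the long key fully down, held the start button down for about two seconds and let go, leaving the square key and bystanders untouched; no verdict was returned.

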